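# Register a lino block on the printing board

### The arm

A 7-joint arm with a two-finger parallel gripper is mounted at the origin on the work surface. World frame = base frame: x ahead of the robot, y to its left, z up, the work surface at z = 0. Lengths are in m, angles in rad, forces in N, time in s.
With the tool pointing down it reaches from about 0.425 to 1.025 m from the base axis. Payload 9.4 kg.
Tool frame: the origin (TCP) lies at the very end of the fingers, on their centre line; the grasp point (between the pads) lies 19 mm behind it; y points along the fingers, x is the direction in which the jaws open and shut, and the axes are right-handed (so a half turn about y gives the same grasp; the last joint's range is limited). The gripper opens to 85 mm and grips with 20 to 120 N. Pads are 22 mm wide; open, the fingers measure 114 mm over their backs; the gripper's body (76 mm by 85 mm) begins 54 mm behind the grasp point. The pads swing forward as they close: fully open they stand 13 mm farther back than shut.
Start: joints at [-0.077, 0.599, -0.003, 1.599, 0.002, 0.943, -0.08], TCP at [0.725, -0, 0.205] pointing down, gripper open.
Joint ranges: [-2.57, 2.57], [-0.35, 1.97], [-1.29, 1.29], [0.11, 2.56], [-1.05, 4.19], [0.11, 1.86], [-2.63, 2.63]. Speed limits (rad/s): [2.22, 2.22, 3.01, 3.01, 3.14, 3.14, 3.14].

### API

Orientations are given as a unit quaternion [w, x, y, z].
In Python, from plant import env gives the robot as it stands.
- The arm moves only by the tool servo_tool, never from a script. Its argument "steps" is one flat list of numbers, 6 for each row, row after row: the shift along the tool's x, y, z in units of 300 mm (1.0 is 300 mm), then the turn, a rotation vector about the tool's x, y, z in units of pi rad (1.0 is pi rad). In form: [dx, dy, dz, rx, ry, rz, dx, dy, dz, rx, ry, rz, ...]. A call has 1 to 20 rows; each row is the pose to reach, as a shift and turn from the pose commanded when the call began, along the tool's axes at that moment, turning the shorter way round; what a row does not reach only later rows make up. A row lasts 1/8 s, in which the tool goes at most 62.5 mm and 10.7 degrees, less where a joint would pass 70% of its speed; a pose out of reach is approached as far as the arm can. A call with a number of a shift or a turn outside -1 to 1 is refused whole. A call with a gripper value outside its range is refused whole. "fingers" is the closure, from 0 (fully open) to 1 (shut), set as the call begins (left out, the last holds). The fingers move at their own pace and stop on an object; the grip force is fixed at half the most. Time passes only in rows, so rows that repeat a pose let the fingers close. It gives the time, the measured TCP pose, the force and the opening at its end, in the units of the state.
- env.read_state(): the state, without advancing time (a new reading comes with each control period).
- env.snapshot(name): name is "scene" or "side" or "wrist"; returns (picture, depth): 420x560x3 uint8, red, green, blue; 420x560 float32, m along the optical axis (not along the pixel's ray), 0 where there is no reading.
- env.camera_model(name): a dict with "fx", "fy", "cx", "cy" (pixels), "rvec" (rotation vector, rad) and "tvec" (3), from world to camera coordinates, as OpenCV has them. Camera axes: x right, y down, z forward; pixel columns grow to the right and rows downward; lengths in m; the calibration is good to about 2 mm. A picture is of the moment at which its call begins: read the wrist's pose just before it. camera_model takes no time and is no camera call; for the wrist camera it gives the pose at the moment of the call.
- env.sign_off(): hands the job in, once; it reports no verdict.
The state is a dict: "time_s": time; "joints": joint angles; "qvel": joint speeds; "tau": joint torques, N m; "ee_pos": TCP position; "tool_rot": TCP orientation; "force": force on the tool from outside, world axes, zero at the start; "wrist_torque": the same for the moment, N m; "grip_width": finger opening in m.
Only numpy, scipy, OpenCV 4.12 (cv2) and the standard library are available. Lean on these libraries where they do the work, as an engineer would, in place of code of your own. Each camera call takes 0.05 s, during which the arm holds its last target. There are 200 camera calls.

### The job

Take the burnisher (the tool with the square wooden handle) out of the tool stand and, with its steel shank, nudge the freshly inked lino block by its edges across the printing board until it lies square in the corner of the two guide strips. Finish with a light push on its free outer corner, so that it bears on both strips at once, and hold that for a moment; the strips are only taped down and shift under a hard push, and nothing but the shank may touch the block, and that never on its inked face. Then put the burnisher back into its hole in the stand and leave the other things where they are.

Things in the scene. Friction and masses are not known exactly. Their poses are not given: they have to be found in the camera images.
- burnisher: Burnisher upright in one hole of the stand (which varies). Origin on the handle's axis, level with the shank's blunt lower end; z up. Steel shank 8 mm in diameter, to z = 45 mm; cranked: its upright lowest 18 mm stand 4 mm off the axis, direction unknown. Brass collar 26 mm in diameter to 55 mm rests on the stand. Square handle 18 x 18 mm (flats square to x, y), z = 55 to 125 mm; top 128 mm. 65 g.
- tool_stand: Dark wooden block, fixed, 56 (its x) x 130 (its y) x 50 mm high, origin under its centre. Two round upright holes 20 mm in diameter, 66 mm apart along y, and 47 mm deep. The burnisher's yaw lies within 0.3 rad of the stand's, so fingers that close along the burnisher's x clear the other tool.
- hole_a (a point): Centre of the mouth of the hole at the stand's -y end, on its top face.
- hole_b (a point): Centre of the mouth of the hole at the stand's +y end, on its top face, 66 mm from hole_a.
- gouge: Lino gouge with a round mushroom-shaped wooden handle (36 mm in diameter, its top 110 mm above the table), standing in the other hole of the stand, with the same collar. Leave it there.
- print_board: Flat MDF printing board, fixed, 200 (its x) x 260 (its y) x 9 mm thick, origin under its centre. Its yaw varies. On it the two guide strips meet in a square corner at its +x, +y side.
- home_corner (a point): The inner corner where the guide strips meet, at the level of the board's top. Axes as the board's: the long strip's working face is the plane x = 0 here and reaches from y = 0 to y = -205 mm; the short strip's working face is the plane y = 0 and reaches from x = 0 to x = -127 mm.
- long_strip: Flat wooden guide strip along the board's +x side (20 mm wide, 6 mm high above the board, running along the board's y). Taped down: it shifts if pushed with more than 10 N; 3 to 5 N is a right light push.
- short_strip: Flat wooden guide strip along the board's +y side (18 mm wide, 6 mm high above the board, running along the board's x). Taped down: it shifts if pushed with more than 10 N; 3 to 5 N is a right light push.
- lino_block: Mounted lino block lying loose on the board, clear of the strips, askew by up to 0.25 rad; origin under its centre. Plywood 75 (its x) x 100 (its y) x 9 mm, lino sheet on top, 12 mm high in all. About 90 g; slides at about 0.3 N. Home: axes as the board's, +x long edge against the long strip, +y short edge against the short strip.
- lino: The inked lino sheet, 67 x 92 x 3 mm, glued centrally on the plywood backing (4 mm in from its edges all round), so 9 to 12 mm above the board. Must not be touched.
- block_inner (a point): Lower corner of the block (+x, +y) that goes into the corner of the strips.
- block_far (a point): Lower corner of the block (+x, -y): other end of the edge that goes against the long strip.
- block_left (a point): Lower corner of the block (-x, +y): other end of the edge that goes against the short strip.
- block_outer (a point): Lower corner of the block (-x, -y): the free outer corner, opposite block_inner.
- pan_a: Round flat pastel pan, 62 mm in diameter, 19 mm high, origin under its centre. Bystander.
- pan_b: Another pastel pan of the same size. Bystander.
- stone: Grey pebble used as a paperweight, 56 x 44 x 24 mm, origin under its centre. Bystander.
Not all that is in view belongs to the job. Leave any red look-alike of the burnisher alone. Of the things shaped like the tool_stand, the wooden one is meant.

How it is judged:
By the outcome, as a careful person would: the job done as asked, in the order asked, and still so for the second after the job is handed in, with the robot touching nothing.
It also fails if it takes over 72 s, if anything falls off the work surface, if the arm or the gripper's body presses on something with over 40 N, if the wrist force passes 120 N, or if a joint passes its speed limit or range.

## Working session

There is one attempt and no reset: what is moved stays moved. The work goes in short steps, Python scripts to look and compute and a tool call to move; the robot and the scene stay as the last step left them, time stands still between calls to the robot, and variables do not carry over. Pictures are saved under pics/ and viewed, about 8 in all and at most 12, crops included, and the job is handed in when it is done.

Besides the shell and the picture viewer there is one more tool, called as name(argument=value, ...) on one line, values as JSON. servo_tool: Moves the arm, as the interface text tells. Its arguments: {"type":"object","properties":{"steps":{"type":"array"},"fingers":{"type":"number"}},"required":["steps"]}

```bash
mkdir -p pics; ls; cat > h.py <<'E'
import numpy as np, cv2, sys
from scipy.spatial.transform import Rotation as R
from plant import env
def snap(n,f):
    c=env.camera_model(n); im,d=env.snapshot(n); np.savez('pics/'+f+'.npz',im=im,d=d,**{k:np.array(v) for k,v in c.items()})
    cv2.imwrite('pics/'+f+'.png',im[:,:,::-1]); return im,d,c
def load(f):
    z=np.load('pics/'+f+'.npz'); return z['im'],z['d'],{k:z[k] for k in('fx','fy','cx','cy','rvec','tvec')}
def ray(c,uv):
    uv=np.atleast_2d(np.array(uv,float)); M=cv2.Rodrigues(np.array(c['rvec'],float))[0]
    d=np.c_[(uv[:,0]-c['cx'])/c['fx'],(uv[:,1]-c['cy'])/c['fy'],np.ones(len(uv))]@M
    return -M.T@np.array(c['tvec'],float).ravel(),d
def onz(c,uv,z):
    o,d=ray(c,uv); return o+d*((z-o[2])/d[:,2])[:,None]
def cloud(im,d,c):
    v,u=np.mgrid[:d.shape[0],:d.shape[1]]; o,r=ray(c,np.c_[u.ravel(),v.ravel()])
    return (o+r*d.ravel()[:,None]).reshape(d.shape+(3,))
E
python3 - <<'E'
from h import *
s=env.read_state();print(s)
for n in('scene','side','wrist'):
    im,d,c=snap(n,n+'0'); print(n,c)
a=[cv2.imread(f'pics/{n}0.png') for n in('scene','side','wrist')]
cv2.imwrite('pics/m.png',cv2.resize(np.hstack(a[:2]),(800,300)))
E
```

```text
pics
{'time_s': 0.0, 'joints': array([-0.0766881 ,  0.60011992, -0.00256164,  1.60012929,  0.00179575,
        0.9428716 , -0.0797757 ]), 'qvel': array([ 0.00173177, -0.00042643,  0.00020953,  0.00038565, -0.00053128,
       -0.00100669,  0.00039343]), 'tau': array([-9.47821900e-04, -7.76440001e+01,  1.56451017e+00, -2.58004493e+01,
        1.21808253e-02,  8.94789293e-03,  3.55701900e-05]), 'ee_pos': array([ 7.24496568e-01, -1.52892066e-05,  2.03720678e-01]), 'tool_rot': array([-7.07061822e-01,  7.07151327e-01, -5.08058927e-04, -5.67171651e-04]), 'force': array([ 0.23643539,  0.63910263, -0.6350851 ]), 'wrist_torque': array([ 0.00751785,  0.02411249, -0.00386487]), 'grip_width': 0.08555975493450889}
scene {'fx': 521.0235056768839, 'fy': 521.0235056768839, 'cx': 271.96552031941843, 'cy': 204.27528304355442, 'rvec': array([ 1.07524115,  2.42395674, -1.01336612]), 'tvec': array([ 0.33319005, -0.22291464,  1.68808053])}
side {'fx': 461.05905178205614, 'fy': 461.05905178205614, 'cx': 281.751133284901, 'cy': 204.1534744451036, 'rvec': array([ 2.21288566, -0.08161894,  0.05305266]), 'tvec': array([-0.47843923,  0.08280329,  1.23452702])}
wrist {'fx': 344.65845535803277, 'fy': 344.65845535803277, 'cx': 280.72917177928537, 'cy': 212.6407080158031, 'rvec': array([-2.81927044e+00, -1.74196149e-03,  2.18906560e-03]), 'tvec': array([-0.72374854, -0.04354279,  0.38186653])}
```

View pics/scene0.png

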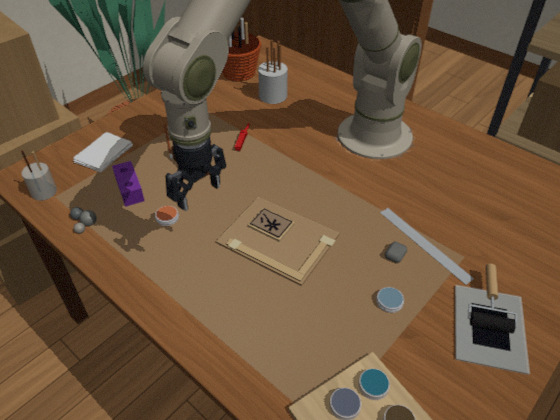

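View pics/side0.png

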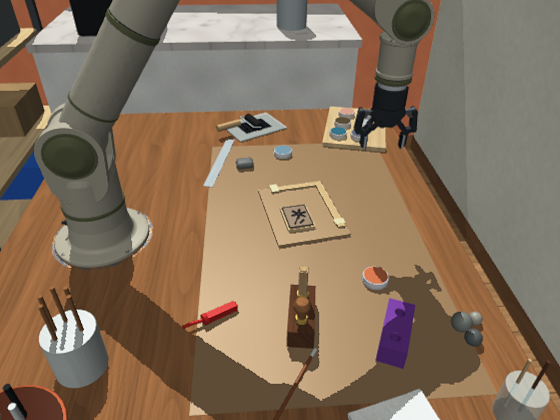

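Side view: stand at about (302,315), with the burnisher's square handle near (304,280) and the gouge near (302,305). Board at (303,212), block (297,217). The red look-alike is at (218,313) and the purple stand is a decoy. Next I measure.

```bash
python3 - <<'E'
from h import *
for n in('side','scene'):
    im,d,c=load(n+'0'); P=cloud(im,d,c)
    print(n,'cam',ray(c,[[0,0]])[0])
    pts={'side':[(303,290),(303,300),(302,305),(304,275),(304,268),(298,340),(297,217),(270,187),(320,183),(345,222),(303,212),(280,242),(375,272),(283,152)],'scene':[(270,222),(232,243),(303,275),(330,240),(245,225)]}[n]
    for p in pts: print(p,im[p[1],p[0]],P[p[1],p[0]].round(4))
im,d,c=load('side0');a=cv2.resize(im[160:250,250:360],None,fx=7,fy=6.6,interpolation=cv2.INTER_CUBIC)
b=cv2.resize(im[250:360,270:340],None,fx=5.4,fy=5.4,interpolation=cv2.INTER_CUBIC)
cv2.imwrite('pics/b.png',np.hstack([cv2.resize(im[170:250,255:355],(420,594*80//100)),cv2.resize(im[255:355,275:335],(285,475))])[:,:,::-1])
E
```

```text
side cam [ 0.3966004  -0.97218651  0.81078908]
(303, 290) [102  84  60] [ 0.5007 -0.3041  0.0782]
(303, 300) [169 115  71] [ 0.4935 -0.3567  0.1068]
(302, 305) [150 102  62] [ 0.4901 -0.3696  0.1071]
(304, 275) [100  83  59] [ 0.5014 -0.3024  0.1214]
(304, 268) [217 179 128] [ 0.5021 -0.2926  0.1318]
(298, 340) [54 34 22] [ 0.4824 -0.3905  0.0252]
(297, 217) [63 58 56] [0.5234 0.018  0.0197]
(270, 187) [222 210 164] [0.4578 0.1759 0.0142]
(320, 183) [225 195 140] [0.6128 0.1895 0.0127]
(345, 222) [184 160 122] [ 6.581e-01  1.160e-02 -2.000e-04]
(303, 212) [30 31 35] [0.5425 0.039  0.0199]
(280, 242) [207 177 137] [ 0.4699 -0.0688  0.0077]
(375, 272) [129  70  45] [ 0.6887 -0.2035  0.0176]
(283, 152) [123 160 177] [0.5131 0.3718 0.0196]
scene cam [1.21773945 0.67380161 1.03606198]
(270, 222) [36 34 33] [0.5241 0.0204 0.0209]
(232, 243) [181 171 139] [ 0.6406 -0.0063  0.0151]
(303, 275) [165 141 105] [0.5969 0.1965 0.0149]
(330, 240) [179 168 137] [0.462  0.175  0.0133]
(245, 225) [151 123  93] [ 0.5698 -0.0289  0.0104]
```

View pics/b.png

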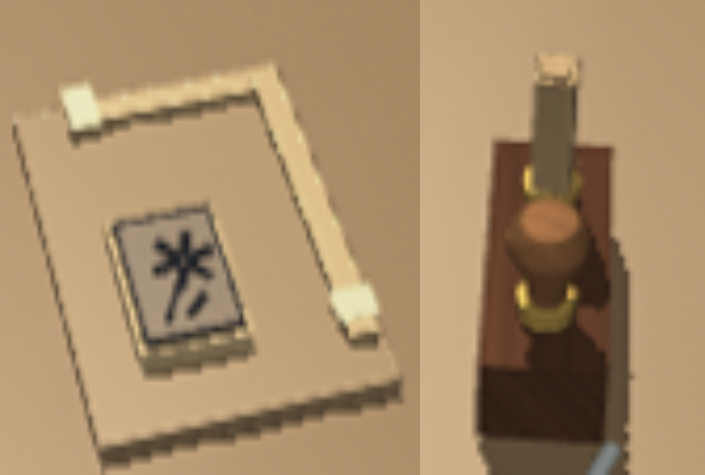

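```bash
python3 - <<'E'
from h import *
im,d,c=load('wrist0')
o,r=ray(c,[[280,210],[0,0],[560,0],[0,420],[560,420]]);print(o);print(onz(c,[[280,210],[0,0],[560,0],[0,420],[560,420]],0).round(3))
# clean clouds: fit stand & board & handle from both
im,d,c=load('side0');P=cloud(im,d,c)
m=(abs(P[...,0]-.49)<.06)&(abs(P[...,1]+.33)<.1)
top=m&(abs(P[...,2]-.05)<.006); q=P[top][:,:2].astype(np.float32);print(len(q),cv2.minAreaRect(q))
h=m&(P[...,2]>.121)&(P[...,2]<.14);print('handletop',h.sum(),P[h].mean(0),P[h].min(0),P[h].max(0))
g=m&(P[...,2]>.06)&(P[...,2]<.118)&(P[...,1]>-.33);print(P[g].mean(0),P[g].min(0),P[g].max(0))
E
```

```text
[0.72431329 0.08035657 0.37475733]
[[ 0.723 -0.042  0.   ]
 [ 0.456  0.168  0.   ]
 [ 0.989  0.168  0.   ]
 [ 0.321 -0.36   0.   ]
 [ 1.124 -0.357  0.   ]]
851 ((0.4946848154067993, -0.3272481858730316), (0.13299724459648132, 0.0555364191532135), 82.36223602294922)
handletop 77 [ 0.49980897 -0.29852409  0.1289122 ] [ 0.49102173 -0.30601882  0.12100692] [ 0.50881542 -0.28656757  0.13557202]
[ 0.49903483 -0.30226349  0.0889562 ] [ 0.48952728 -0.30754377  0.06004928] [ 0.5110246  -0.28816919  0.11799691]
```

servo_tool(steps=[-0.2,-0.07,0.11,0,0,0,-0.4,-0.15,0.23,0,0,0,-0.583,-0.217,0.333,0,0,0,-0.583,-0.217,0.333,0,0,0,-0.583,-0.217,0.333,0,0,0], fingers=0)

```text
time_s: 0.78
ee_pos: [0.5497, 0.1007, 0.2705]
tool_rot: [0.707, -0.707, -0.001, 0.0]
force: [0.7, -0.1, -0.0]
grip_width: 0.0854
```

```bash
python3 - <<'E'
from h import *
s=env.read_state();print(s['time_s'],s['ee_pos'])
im,d,c=snap('wrist','w1')
print(onz(c,[[0,0],[560,0],[0,420],[560,420]],0.01).round(3))
E
```

```text
0.775 [0.54969687 0.10071451 0.27054977]
[[ 0.242  0.282  0.01 ]
 [ 0.855  0.283  0.01 ]
 [ 0.088 -0.324  0.01 ]
 [ 1.012 -0.323  0.01 ]]
```

View pics/w1.png

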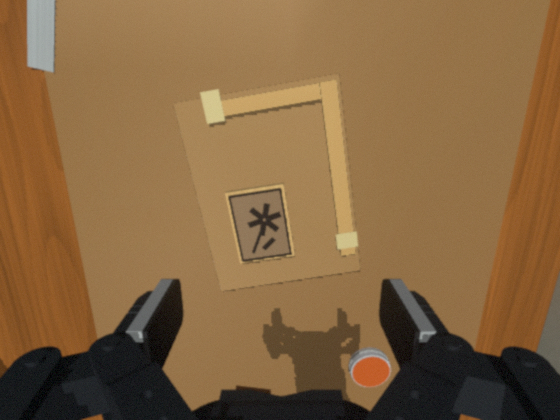

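Wrist view: board corners are at about (177,105), (338,77), (358,270), (221,291). The block spans (226,192)–(294,256). The inner corner of the strips is near (322,98), and pan_a is at (370,368).

```bash
cat > meas.py <<'E'
from h import *
def lino(im,c,z=0.021,near=None):
    hsv=cv2.cvtColor(im,cv2.COLOR_RGB2HSV)
    m=((hsv[...,1]<85)&(hsv[...,2]<150)).astype(np.uint8); m=cv2.morphologyEx(m,cv2.MORPH_CLOSE,np.ones((3,3)))
    best=None
    for k in cv2.findContours(m,cv2.RETR_EXTERNAL,cv2.CHAIN_APPROX_NONE)[0]:
        if cv2.contourArea(k)<300: continue
        p=onz(c,k[:,0].astype(float),z)[:,:2].astype(np.float32)
        (cx,cy),(w,h),a=cv2.minAreaRect(p)
        if near is not None and np.hypot(cx-near[0],cy-near[1])>.08: continue
        if .05<min(w,h)<.09 and .075<max(w,h)<.12: print('lino',(cx,cy),w,h,a); best=p
    return best
def edgefit(im,c,a,b,z,half=8,n=60,want=None):
    """subpixel step edge between world points a,b: sample grey profiles across; returns fitted line pts"""
    pass
E
python3 - <<'E'
from meas import *
im,d,c=load('w1');P=cloud(im,d,c)
lino(im,c,near=(.53,.02))
for p in [(200,150),(260,150),(255,240),(330,90),(338,160),(265,97),(232,230),(310,250)]: print(p,im[p[1],p[0]],cv2.cvtColor(im,cv2.COLOR_RGB2HSV)[p[1],p[0]],P[p[1],p[0]].round(4))
print(onz(c,[(177,105),(338,77),(358,270),(221,291)],.009).round(4))
print('block',onz(c,[(226,192),(284,185),(294,256),(240,264)],.018).round(4))
cv2.imwrite('pics/c.png',cv2.resize(im[70:295,170:370],(700,600*225//200*175//200),interpolation=cv2.INTER_CUBIC)[:,:,::-1])
E
```

```text
(200, 150) [167 134  88] [ 17 121 167] [0.4492 0.1191 0.0108]
(260, 150) [168 133  86] [ 17 124 168] [0.5237 0.1192 0.0101]
(255, 240) [132 111  84] [ 17  93 132] [0.5159 0.003  0.0218]
(330, 90) [201 163 103] [ 18 124 201] [0.6066 0.1897 0.0162]
(338, 160) [199 162 101] [ 19 126 199] [0.6202 0.1082 0.0172]
(265, 97) [201 165 103] [ 19 124 201] [0.5309 0.1817 0.0164]
(232, 230) [179 145  96] [ 18 118 179] [0.4845 0.0129 0.0112]
(310, 250) [166 133  89] [ 17 118 166] [ 0.5899 -0.0168  0.0098]
[[ 0.4251  0.1724  0.009 ]
 [ 0.6162  0.2042  0.009 ]
 [ 0.6582 -0.0477  0.009 ]
 [ 0.4646 -0.0816  0.009 ]]
block [[ 0.4801  0.0672  0.018 ]
 [ 0.5537  0.0766  0.018 ]
 [ 0.5678 -0.022   0.018 ]
 [ 0.4944 -0.0341  0.018 ]]
```

View pics/c.png

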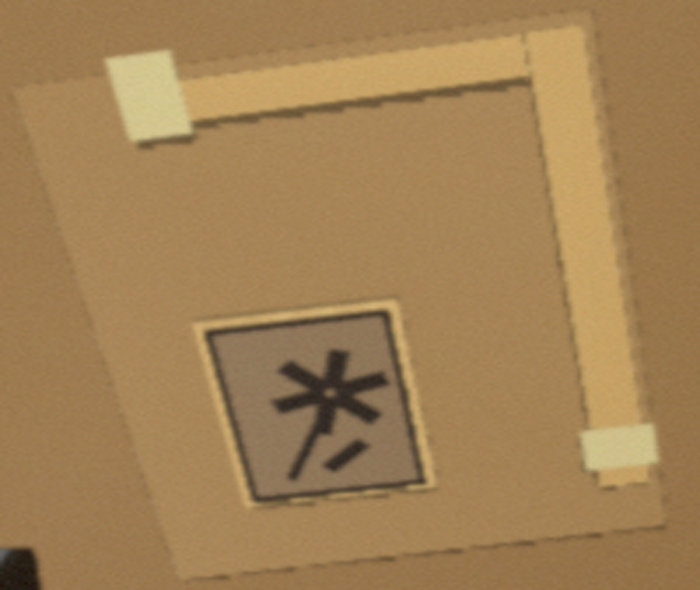

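```bash
cat > meas.py <<'E'
from h import *
def edge(im,c,a,b,z,half=.006,n=50,sign=None,ch=None):
    """a,b: approx world xy ends of an edge at height z. Samples grey across it, subpixel strongest step; fits line.
    sign=+1: brighter on left of a->b."""
    g=cv2.GaussianBlur(im,(3,3),0.7).astype(np.float32); g=g.mean(2) if ch is None else g[...,ch]
    M=cv2.Rodrigues(np.array(c['rvec'],float))[0]; t=np.array(c['tvec'],float).ravel()
    a=np.array(a,float);b=np.array(b,float);u=(b-a)/np.linalg.norm(b-a);nl=np.array([-u[1],u[0]])
    s=np.linspace(.08,.92,n); o=np.linspace(-half,half,61)
    W=a+(b-a)*s[:,None,None]+nl*o[None,:,None]
    X=np.concatenate([W,np.full(W.shape[:2]+(1,),z)],2)@M.T+t
    U=(c['fx']*X[...,0]/X[...,2]+c['cx']).astype(np.float32);V=(c['fy']*X[...,1]/X[...,2]+c['cy']).astype(np.float32)
    I=cv2.remap(g,U,V,cv2.INTER_LINEAR); D=np.gradient(I,axis=1)
    D=abs(D) if sign is None else np.maximum(sign*D,0)
    k=D.argmax(1); w=np.array([ (D[i,max(0,j-4):j+5]*o[max(0,j-4):j+5]).sum()/(D[i,max(0,j-4):j+5].sum()+1e-9) for i,j in enumerate(k)])
    p=a+(b-a)*s[:,None]+nl*w[:,None]
    v=cv2.fitLine(p.astype(np.float32),cv2.DIST_HUBER,0,1e-3,1e-5).ravel().astype(float)
    d=v[:2]*np.sign(v[:2]@u); q=v[2:]; r=(p-q)@np.array([-d[1],d[0]])
    return q,d,np.median(abs(r))
def meet(l1,l2):
    k=np.linalg.solve(np.c_[l1[1],-l2[1]],l2[0]-l1[0]); return l1[0]+l1[1]*k[0]
ang=lambda l:np.degrees(np.arctan2(l[1][1],l[1][0]))
def quad(im,c,Q,z,**k):
    L=[edge(im,c,Q[i],Q[(i+1)%4],z,**k) for i in range(4)]
    C=np.array([meet(L[i-1],L[i]) for i in range(4)])
    return C,[round(float(ang(l)),2) for l in L],[round(float(l[2])*1e3,2) for l in L],(np.linalg.norm(np.roll(C,-1,0)-C,axis=1)*1e3).round(1)
E
python3 - <<'E'
from meas import *
im,d,c=load('w1')
B=onz(c,[(177,105),(338,77),(358,270),(221,291)],.009)[:,:2]
r=quad(im,c,B,.009,half=.006);print('board',*r)
px=lambda x,y:(170+x*200/700,70+y*225/590)
for nm,Q,z in(('blk',[(193,325),(398,300),(435,487),(248,507)],.018),('lino',[(207,332),(388,310),(427,482),(255,500)],.021)):
    r=quad(im,c,onz(c,[px(*q) for q in Q],z)[:,:2],z,half=.004);print(nm,*r,r[0].mean(0))
la,lb,sa=onz(c,[px(532,85),px(588,425),px(192,122)],.015)[:,:2]
L=edge(im,c,la,lb,.015,half=.004);S=edge(im,c,sa,la,.015,half=.004)
print(L,ang(L),S,ang(S),'corner',meet(L,S))
E
```

```text
board [[ 0.42194785  0.16852724]
 [ 0.61383275  0.20092839]
 [ 0.65690714 -0.04751735]
 [ 0.46421246 -0.08066601]] [9.58, -80.16, -170.24, 99.63] [0.28, 0.39, 0.18, 0.3] [194.6 252.2 195.5 252.8]
blk [[ 0.48160586  0.0627062 ]
 [ 0.55011181  0.07377793]
 [ 0.56426453 -0.01911335]
 [ 0.49677498 -0.03036831]] [9.18, -81.34, -170.53, 99.26] [0.24, 0.06, 0.24, 0.23] [69.4 94.  68.4 94.3] [0.52318929 0.02175062]
lino [[ 0.48209896  0.06356666]
 [ 0.54945731  0.07441917]
 [ 0.56427316 -0.01871118]
 [ 0.49651933 -0.02618896]] [9.15, -80.96, -173.7, 99.13] [0.24, 0.25, 1.31, 0.14] [68.2 94.3 68.2 90.9] [0.52308719 0.02327142]
(array([0.60878503, 0.11267211]), array([ 0.16761731, -0.98585212]), np.float64(0.0002543527708063527)) -80.35068685140854 (array([0.53990442, 0.1706046 ]), array([0.98646802, 0.16395365]), np.float64(0.00012299325014014125)) 9.436455350000527 corner [0.59731293 0.18014605]
```

servo_tool(steps=[-0.03,0,-0.2,0,0,0,-0.06,0,-0.4,0,0,0,-0.1,0,-0.6,0,0,0,-0.13,0,-0.8,0,0,0,-0.167,0,-1,0,0,0,-0.167,0,-1,0,0,0])

```text
time_s: 1.58
ee_pos: [0.4987, -0.2073, 0.2688]
tool_rot: [-0.706, 0.708, -0.004, 0.003]
force: [0.0, 0.7, -0.2]
grip_width: 0.0854
```

servo_tool(steps=[0,0,-0.167,0,0,0,0,0,-0.167,0,0,0,0,0,-0.167,0,0,0])

```text
time_s: 1.95
ee_pos: [0.5003, -0.2502, 0.2689]
tool_rot: [0.707, -0.707, 0.001, 0.0]
force: [0.3, -0.3, -0.1]
grip_width: 0.0855
```

```bash
python3 - <<'E'
from h import *
s=env.read_state();print(s['time_s'],s['ee_pos'],s['tool_rot'])
im,d,c=snap('wrist','w2');P=cloud(im,d,c)
M=cv2.Rodrigues(c['rvec'])[0]; q=M@np.array([.5,-.297,.13])+c['tvec'];u,v=int(c['fx']*q[0]/q[2]+c['cx']),int(c['fy']*q[1]/q[2]+c['cy']);print(u,v)
x0,y0=max(u-70,0),max(v-50,0);print(x0,y0)
cv2.imwrite('pics/d.png',cv2.resize(im[y0:y0+110,x0:x0+140],None,fx=5,fy=5,interpolation=cv2.INTER_CUBIC)[:,:,::-1])
m=(abs(P[...,0]-.49)<.07)&(abs(P[...,1]+.33)<.12)
t=m&(abs(P[...,2]-.05)<.006);print('stand',cv2.minAreaRect(P[t][:,:2].astype(np.float32)))
t=m&(P[...,2]>.123);p=P[t];print('handle',len(p),cv2.minAreaRect(p[:,:2].astype(np.float32)),p.mean(0),p.max(0))
E
```

```text
1.95 [ 0.50029713 -0.2501635   0.26886229] [ 7.07287904e-01 -7.06925331e-01  6.12802079e-04  1.46794269e-04]
281 235
211 185
stand ((0.49555230140686035, -0.32656219601631165), (0.13105931878089905, 0.05602750927209854), 81.53250122070312)
handle 31709 ((0.4926813542842865, -0.2682901620864868), (0.1347031146287918, 0.07165827602148056), 0.06562888622283936) [ 0.49083003 -0.24223277  0.35910735] [ 0.55999932 -0.23241935  0.38576209]
```

View pics/d.png

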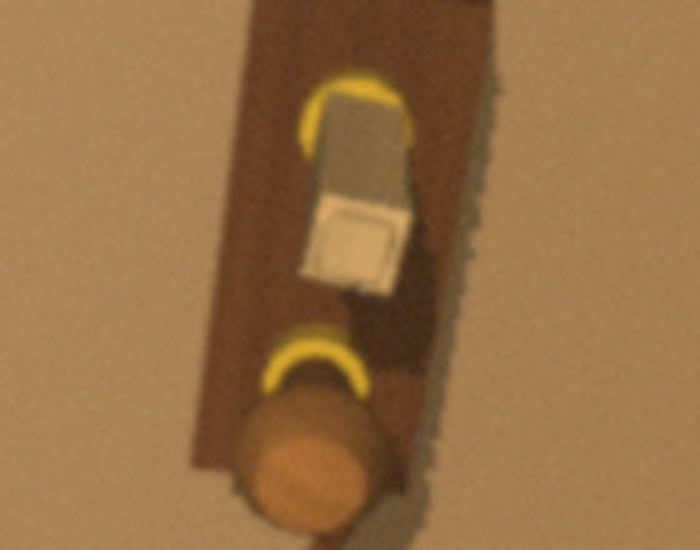

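The crop shows the handle top as a quad (320,195), (412,212), (388,297), (302,276) at 5x. The collar is at (356,130) and the gouge is clearly separate below.

```bash
python3 - <<'E'
from meas import *
im,d,c=load('w2');f=lambda p:(211+(p[0]+.5)/5-.5,185+(p[1]+.5)/5-.5)
Q=onz(c,[f(p) for p in[(320,195),(412,212),(388,297),(302,276)]],.13)[:,:2]
e=np.roll(Q,-1,0)-Q;print(Q.round(4),np.degrees(np.arctan2(e[:,1],e[:,0])).round(1),np.linalg.norm(e,axis=1).round(4),Q.mean(0))
r=quad(im,c,Q,.13,half=.003);print(*r,r[0].mean(0))
# long flank edges of handle top (vertical face bottom) at collar z .06 
E
```

```text
[[ 0.4938 -0.2842]
 [ 0.5115 -0.2877]
 [ 0.507  -0.3054]
 [ 0.4902 -0.301 ]] [ -11.1 -104.2  165.2   77.9] [0.018  0.0183 0.0173 0.0172] [ 0.50063681 -0.29458287]
[[ 0.49389133 -0.28358165]
 [ 0.51175375 -0.287779  ]
 [ 0.50744509 -0.30507667]
 [ 0.49000094 -0.30092248]] [-13.22, -103.99, 166.6, 77.36] [0.22, 0.19, 0.21, 0.12] [18.3 17.8 17.9 17.8] [ 0.50077278 -0.29433995]
```

servo_tool(steps=[0.002,0,-0.147,0,0.0733,0,0.002,0.1,-0.147,0,0.0733,0,0.002,0.25,-0.147,0,0.0733,0,0.002,0.4,-0.147,0,0.0733,0,0.002,0.54,-0.147,0,0.0733,0,0.002,0.625,-0.147,0,0.0733,0,0.002,0.625,-0.147,0,0.0733,0,0.002,0.625,-0.147,0,0.0733,0])

```text
time_s: 3.0
ee_pos: [0.5014, -0.294, 0.083]
tool_rot: [-0.702, 0.703, -0.081, 0.081]
force: [0.1, -0.5, -0.4]
grip_width: 0.0853
```

servo_tool(steps=[0,0,0,0,0,0,0,0,0,0,0,0,0,0,0,0,0,0,0,0,0,0,0,0,0,0,0,0,0,0,0,0,0,0,0,0,0,0,0,0,0,0,0,0,0,0,0,0], fingers=1)

```text
time_s: 4.0
ee_pos: [0.5009, -0.2945, 0.0827]
tool_rot: [-0.702, 0.702, -0.081, 0.081]
force: [-0.4, 0.3, 6.1]
grip_width: 0.0164
```

servo_tool(steps=[0,-0.07,0,0,0,0,0,-0.14,0,0,0,0,0,-0.21,0,0,0,0,0,-0.3,0,0,0,0,0,-0.4,0,0,0,0,0,-0.4,0,0,0,0,0,-0.4,0,0,0,0])

```text
time_s: 4.88
ee_pos: [0.5002, -0.294, 0.2016]
tool_rot: [0.703, -0.702, 0.081, -0.081]
force: [0.2, 0.1, -1.3]
grip_width: 0.017
```

```bash
python3 - <<'E'
from h import *
s=env.read_state();print(s['time_s'],s['ee_pos'],s['tool_rot'],s['force'],s['grip_width'])
for n in('side','wrist','scene'):
    im,d,c=snap(n,n[0]+'3')
    M=cv2.Rodrigues(c['rvec'])[0]; e=s['ee_pos']; q=M@np.array([e[0],e[1],e[2]-.05])+c['tvec'];print(n,c['fx']*q[0]/q[2]+c['cx'],c['fy']*q[1]/q[2]+c['cy'])
    u,v=int(c['fx']*q[0]/q[2]+c['cx']),int(c['fy']*q[1]/q[2]+c['cy']); u=min(max(u,40),519);v=min(max(v,50),369)
    globals()[n]=cv2.resize(im[v-50:v+50,u-40:u+40],(264,330),interpolation=cv2.INTER_CUBIC); print(u-40,v-50)
cv2.imwrite('pics/e.png',np.hstack([side,wrist,scene])[:,:,::-1])
E
```

```text
4.875 [ 0.50019724 -0.29403769  0.20157627] [ 0.70252049 -0.70233918  0.08143806 -0.08094745] [ 0.1789653   0.07189406 -1.3363707 ] 0.016964124991344125
side 303.51036889007145 261.6342696446463
263 211
wrist 281.4118697710921 221.9640403315288
241 171
scene 192.71296944137183 131.02815727382387
152 81
```

View pics/e.png

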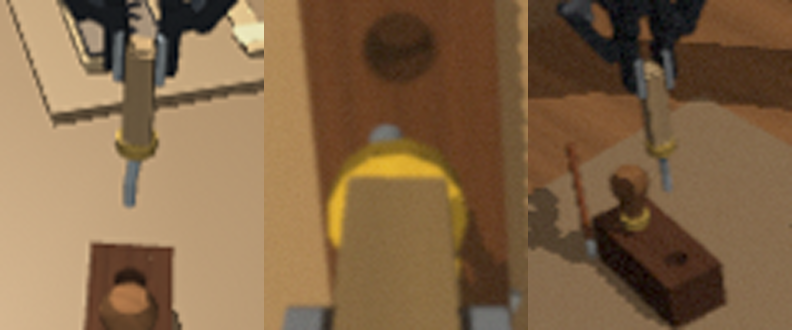

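```bash
python3 - <<'E'
from meas import *
ax=np.array([.5002,-.2940])
_,_,cs=load('s3')if 0 else load('side0');_,_,cc=load('scene0');_,_,cw=load('w3')
s=(302.1,272.3);k=(152+140/3.3,81+186/3.3)
o1,d1=ray(cs,s);o2,d2=ray(cc,k);A=np.c_[d1[0],-d2[0]];t=np.linalg.lstsq(A,o2-o1,rcond=None)[0]
print('tri',o1+d1[0]*t[0],o2+d2[0]*t[1])
for z in(.124,.128): print(z,(onz(cs,s,z)[0,:2]-ax)*1e3,(onz(cc,k,z)[0,:2]-ax)*1e3)
# wrist: shank round end top of visible arc, crop 385-264=121,y=125 => outline extreme
for y,z in((125,.124),(135,.128)): print('w',(onz(cw,(241+121/3.3,171+y/3.3),z)[0,:2]-ax)*1e3)
# calibrate side/scene by handle axis: collar
im,d,c=load('s3')
E
cat >> meas.py <<'E'
def shank(f,u0,v0,w,h,minS=0):
    im,d,c=load(f); return cv2.resize(im[v0:v0+h,u0:u0+w],None,fx=12,fy=12,interpolation=cv2.INTER_CUBIC)
E
ls pics/*3.npz; python3 - <<'E'
from meas import *
a=shank('s3',290,245,28,34);b=shank('s3',290,245,1,1)
k=shank('scene3',1,1,1,1) if 0 else None
E
```

```text
tri [ 0.49784418 -0.29760274  0.1246704 ] [ 0.49556359 -0.29655573  0.12536329]
0.124 [-2.25689692 -2.94360174] [-5.71748222 -4.00832182]
0.128 [-2.84713754 -6.8763545 ] [-2.54551827  0.25371278]
w [-2.6477277   1.08560862]
w [-2.85853544  0.01569454]
pics/s3.npz
pics/w3.npz
```

servo_tool(steps=[-0.06,0,0.18,0,0,0,-0.12,0,0.36,0,-0.03,0,-0.18,0,0.54,0,-0.07,0,-0.24,0,0.72,0,-0.11,0,-0.3,0,0.88,0,-0.126,0,-0.335,0.1,0.988,0,-0.126,0,-0.335,0.25,0.988,0,-0.126,0,-0.335,0.3,0.988,0,-0.126,0,-0.335,0.3,0.988,0,-0.126,0])

```text
time_s: 6.15
ee_pos: [0.4694, 0.0172, 0.1107]
tool_rot: [-0.705, 0.705, 0.057, -0.06]
force: [0.0, -0.3, -0.7]
grip_width: 0.0169
```

```bash
python3 - <<'E'
from meas import *
s=env.read_state();print(s['time_s'],s['ee_pos'],s['tool_rot'],s['force'])
e=s['ee_pos'];I=[]
for n,z in(('side',20),('wrist',20),('scene',20)):
    im,d,c=snap(n,n+'4')
    M=cv2.Rodrigues(c['rvec'])[0]; q=M@np.array([e[0]+(.025 if n=='wrist' else 0),e[1],e[2]-.0777])+c['tvec']
    u,v=int(c['fx']*q[0]/q[2]+c['cx']),int(c['fy']*q[1]/q[2]+c['cy']); w,h=(60,80) if n=='wrist' else (30,40)
    print(n,u-w,v-h); I.append(cv2.resize(im[v-h:v+h,u-w:u+w],(264,352),interpolation=cv2.INTER_CUBIC))
cv2.imwrite('pics/f.png',np.hstack(I)[:,:,::-1])
E
```

```text
6.15 [0.469365   0.01719678 0.11069045] [-0.70459407  0.70475709  0.05729421 -0.05984996] [ 0.00580223 -0.26958465 -0.70515394]
side 247 174
wrist 253 134
scene 252 167
```

View pics/f.png

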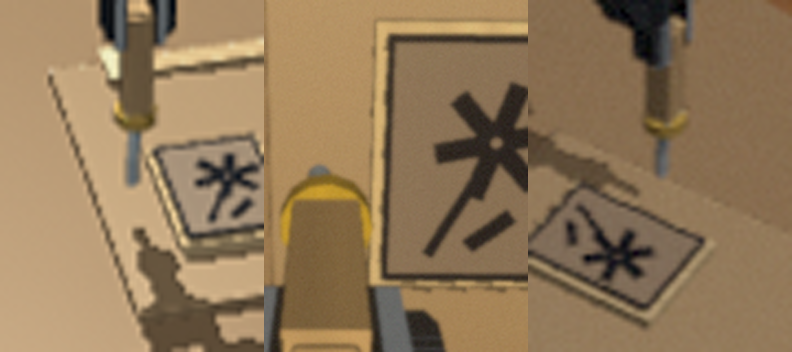

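Tip arc is at about (278,209) in the wrist picture and the collar is left of the block's left edge, with no contact. The block's left edge is nearly parallel to the tool axes. Next: precise numbers from this view.

```bash
cat >> meas.py <<'E'
ey=np.radians(9.54); EX=np.array([np.cos(ey),np.sin(ey)]);EY=np.array([-np.sin(ey),np.cos(ey)]);HC=np.array([.5973,.1801])
def tob(p): p=np.atleast_2d(p)[:,:2]-HC; return np.c_[p@EX,p@EY]*1e3
def tow(b): b=np.atleast_2d(b)/1e3; return HC+b[:,:1]*EX+b[:,1:]*EY
def rimmask(im):
    hsv=cv2.cvtColor(im,cv2.COLOR_RGB2HSV); return hsv
E
python3 - <<'E'
from meas import *
im,d,c=load('wrist4')
f=lambda x,y:(253+x/2.2,134+y/2.2)
print('tip px->z.033',tob(onz(c,[f(56,165)],.033)),'axis',tob(np.array([.4694,.0172])))
print('collar c z.088',tob(onz(c,[f(62,225)],.088)))
Q=onz(c,[f(112,20),f(107,282)],.018)[:,:2];print('left hand',tob(Q))
# colour samples along a row crossing rim
for v in(160,200,230): print([tuple(int(k) for k in im[v,u]) for u in range(298,318,2)])
# corner-frame prediction of block
Qb=tow([(-137,-93),(-62,-93),(-62,-193),(-137,-193)])
M=cv2.Rodrigues(c['rvec'])[0]
X=np.c_[Qb,np.full(4,.018)]@M.T+c['tvec'];print((X[:,:2]/X[:,2:]*c['fx']+[c['cx'],c['cy']]).round(1))
E
```

```text
tip px->z.033 [[-155.07605338 -139.57410957]] axis [[-153.12957483 -139.44946508]]
collar c z.088 [[-152.94808456 -139.31003614]]
left hand [[-135.80281344  -91.90206189]
 [-135.61248014 -191.87810164]]
[(180, 144, 97), (180, 147, 97), (161, 131, 87), (192, 159, 104), (214, 178, 117), (182, 149, 102), (73, 59, 43), (107, 89, 68), (143, 118, 85), (144, 120, 88)]
[(175, 141, 96), (174, 142, 98), (164, 134, 91), (211, 176, 116), (198, 163, 105), (83, 70, 50), (82, 67, 52), (136, 111, 82), (143, 118, 90), (140, 116, 85)]
[(190, 148, 45), (159, 124, 41), (188, 157, 99), (201, 169, 110), (118, 98, 65), (58, 46, 35), (122, 102, 77), (144, 117, 88), (138, 113, 85), (139, 113, 87)]
[[302.3 144.6]
 [401.2 144.6]
 [388.2 263.5]
 [300.  263.4]]
```

servo_tool(steps=[0,0.03,0.003,0,0,0,0,0.06,0.003,0,0,0,0,0.07,0.003,0,0,0,0,0.07,0.003,0,0,0])

```text
time_s: 6.8
ee_pos: [0.4701, 0.018, 0.0909]
tool_rot: [-0.705, 0.705, 0.058, -0.059]
force: [0.2, -0.6, -0.5]
grip_width: 0.0164
```

```bash
python3 - <<'E'
from meas import *
s=env.read_state();e=s['ee_pos'];print(s['time_s'],e,s['force'],'tip',tob(e)+[-1.9,-3.6],'ztip',e[2]-.0777)
E
```

```text
6.8 [0.47005816 0.01803402 0.09086902] [ 0.24695691 -0.55859643 -0.49170695] tip [[-154.24228763 -142.33605781]] ztip 0.013169024927359593
```

servo_tool(steps=[0.02,0.003,0,0,0,0,0.04,0.003,0,0,0,0,0.06,0.003,0,0,0,0,0.08,0.003,0,0,0,0,0.1,0.003,0,0,0,0,0.12,0.003,0,0,0,0,0.14,0.003,0,0,0,0,0.16,0.003,0,0,0,0,0.18,0.003,0,0,0,0,0.2,0.003,0,0,0,0,0.22,0.003,0,0,0,0,0.233,0.003,0,0,0,0,0.238,0.003,0,0,0,0,0.238,0.003,0,0,0,0])

```text
time_s: 8.55
ee_pos: [0.5408, 0.0299, 0.0903]
tool_rot: [-0.705, 0.705, 0.059, -0.058]
force: [-0.8, -0.0, -0.6]
grip_width: 0.0166
```

```bash
cat >> meas.py <<'E'
def look(f,cen):
    """cen: rough block centre, board frame mm. measures lino bounding (grey) and block rim edges"""
    s=env.read_state();e=s['ee_pos'];print(round(s['time_s'],2),e,s['force'].round(2),'tip',(tob(e)+[-1.9,-3.6]).round(1),'ztip',round(e[2]-.0777,4))
    im,d,c=snap('wrist',f)
    H=np.array([[-37.5,50],[37.5,50],[37.5,-50],[-37.5,-50]])+cen
    # lino: dark contour
    hsv=cv2.cvtColor(im,cv2.COLOR_RGB2HSV); m=((hsv[...,2]<160)&(hsv[...,1]<112)).astype(np.uint8)
    M=cv2.Rodrigues(c['rvec'])[0]
    pr=lambda b,z:(lambda X:(X[:,:2]/X[:,2:]*c['fx']+[c['cx'],c['cy']]))(np.c_[tow(b),np.full(len(b),z)]@M.T+c['tvec'])
    roi=np.zeros_like(m);cv2.fillConvexPoly(roi,pr(H*1.0,.018).astype(np.int32),1)
    return im,d,c,pr
E
python3 - <<'E'
from meas import *
im,d,c,pr=look('w5',(-41.5,-142))
print(pr(np.array([[-79,-92],[-4,-92],[-4,-192],[-79,-192],[0,0],[0,-205]]),.018).round(0))
cv2.imwrite('pics/g.png',cv2.resize(im[0:300,150:500],(700,600),interpolation=cv2.INTER_CUBIC)[:,:,::-1])
E
```

```text
8.55 [0.54077043 0.02987337 0.09026683] [-0.77 -0.01 -0.64] tip [[ -82.5 -142.4]] ztip 0.0126
[[284. 148.]
 [391. 148.]
 [378. 275.]
 [284. 275.]
 [413.  -2.]
 [382. 290.]]
```

View pics/g.png

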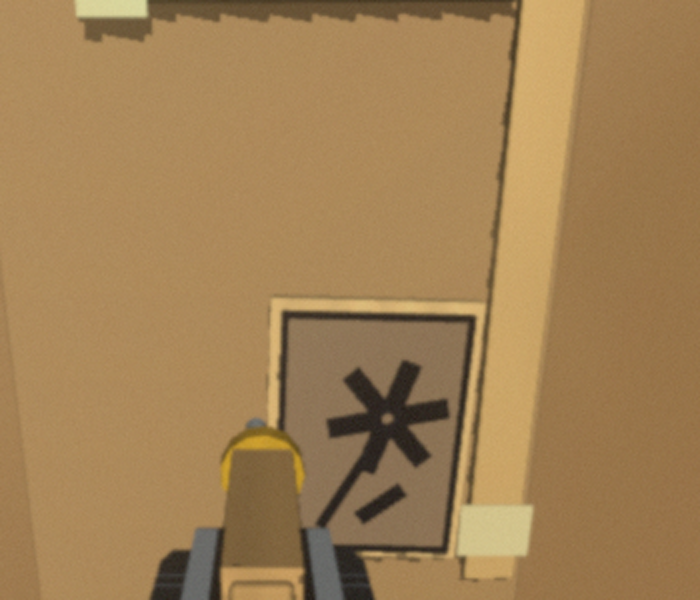

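Block is now left-top (285,149), right-top (393,152), right-bottom (377,277), close to the long strip whose inner edge runs (410,0)–(382,287). It is still nearly square.

```bash
python3 - <<'E'
from meas import *
im,d,c=load('w5');f=lambda x,y:(150+x/2-.25,y/2-.25)
Q=onz(c,[f(270,298),f(487,304),f(455,556)],.018);b=tob(Q);print(b.round(1))
r=[edge(im,c,a[:2],e[:2],.018,half=.0035,sign=sg) for a,e,sg in((Q[0],Q[1],None),(Q[1],Q[2],None))]
print([ (ang(l)-9.54,l[2],tob(l[0])) for l in r])
s=onz(c,[f(519,5),f(466,570)],.015);print('strip',tob(s)); L=edge(im,c,s[0][:2],s[1][:2],.015,half=.003);print(ang(L)-9.54,tob(L[0]),L[2])
s=onz(c,[f(160,3),f(515,3)],.015);print('short',tob(s))
E
```

```text
[[ -78.5  -92.3]
 [  -2.2  -94.4]
 [  -4.7 -194. ]]
[(np.float64(-1.5697258664286418), np.float64(3.9332408812040246e-05), array([[-36.13690626, -96.77110624]])), (np.float64(-91.31228785134317), np.float64(7.784119463475385e-05), array([[  -6.31503508, -132.71472508]]))]
strip [[  -0.88361813   -1.76025594]
 [   1.30861683 -202.08124767]]
-89.94645556231754 [[ 2.93031801e-02 -8.23461914e+01]] 0.0002705759966639803
short [[-113.16311901   -1.20552277]
 [  -2.19844012   -1.21268613]]
```

servo_tool(steps=[0.004,0,0,0,0,0,0.008,0,0,0,0,0,0.011,0,0,0,0,0,0.011,0,0,0,0,0,0.011,0,0,0,0,0])

```text
time_s: 9.22
ee_pos: [0.544, 0.0304, 0.0903]
tool_rot: [-0.705, 0.705, 0.059, -0.058]
force: [-0.3, -0.9, -1.2]
grip_width: 0.0164
```

```bash
python3 - <<'E'
from meas import *
im,d,c,pr=look('w6',(-38,-142))
for k in range(3): print(env.read_state()['force'].round(2))
q=pr(np.array([[-76,-94],[0,-94]]),.018);Q=onz(c,q,.018);l=edge(im,c,Q[0,:2],Q[1,:2],.018,half=.004);print('top edge',ang(l)-9.54,tob(l[0]),l[2])
E
```

```text
9.22 [0.54397476 0.0303749  0.0902671 ] [-0.3  -0.9  -1.24] tip [[ -79.3 -142.4]] ztip 0.0126
[-0.92 -0.41 -0.89]
[-0.92 -0.41 -0.89]
[-0.92 -0.41 -0.89]
top edge -0.6883933766130941 [[-28.74968128 -97.49791716]] 7.49515865921646e-05
```

servo_tool(steps=[-0.04,0,0,0,0,0,-0.083,0,0,0,0,0,-0.083,0,-0.08,0,0,0,-0.083,0,-0.16,0,0,0,-0.083,0,-0.232,0,0,0,-0.05,0,-0.232,0,0,0,0.02,0,-0.232,0,0,0,0.09,0,-0.232,0,0,0,0.136,0,-0.232,0,0,0,0.136,0,-0.232,0,0,0,0.136,0,-0.232,0,0,0])

```text
time_s: 10.65
ee_pos: [0.5946, -0.0315, 0.0901]
tool_rot: [-0.705, 0.705, 0.058, -0.059]
force: [-0.5, 0.0, -0.8]
grip_width: 0.017
```

```bash
python3 - <<'E'
from meas import *
im,d,c,pr=look('w7',(-38,-143))
q=pr(np.array([[-76,-93.5],[0,-93.5]]),.018);Q=onz(c,q,.018);l=edge(im,c,Q[0,:2],Q[1,:2],.018,half=.006);print('top edge',ang(l)-9.54,tob(l[0]),l[2])
q=pr(np.array([[-72,-97],[-5,-97],[-5,-190],[-72,-190]]),.021);Q=onz(c,q,.021)
r=quad(im,c,Q[:,:2],.021,half=.004);print('lino',tob(r[0]).round(1),np.array(r[1])-9.54,r[2:])
E
```

```text
10.65 [ 0.594589   -0.03145274  0.09008766] [-0.47  0.01 -0.84] tip [[ -39.6 -211.8]] ztip 0.0124
top edge -1.365375662887507 [[-38.13029353 -96.26688601]] 6.553440234342508e-05
lino [[ -71.7  -95.9]
 [  -4.   -97.4]
 [  -6.1 -189.4]
 [ -74.  -186. ]] [  -1.22  -91.3  -182.87   88.59] ([0.09, 0.13, 1.56, 0.12], array([67.7, 92. , 67.9, 90.1]))
```

servo_tool(steps=[0.006,0,0.01,0,0,0,0.006,0,0.03,0,0,0,0.006,0,0.05,0,0,0,0.006,0,0.07,0,0,0,0.006,0,0.09,0,0,0,0.006,0,0.11,0,0,0,0.006,0,0.13,0,0,0,0.006,0,0.15,0,0,0,0.006,0,0.165,0,0,0,0.006,0,0.17,0,0,0])

```text
time_s: 11.95
ee_pos: [0.589, 0.0195, 0.0903]
tool_rot: [-0.705, 0.705, 0.059, -0.059]
force: [-0.5, -0.0, -1.1]
grip_width: 0.0168
```

```bash
cat >> meas.py <<'E'
def linoq(im,c,pr,x,y,yaw=0,h=.005):
    B=np.array([[-33.5,46],[33.5,46],[33.5,-46],[-33.5,-46]]);t=np.radians(yaw);B=B@np.array([[np.cos(t),np.sin(t)],[-np.sin(t),np.cos(t)]])+[x,y]
    Q=tow(B);r=quad(im,c,Q,.021,half=h);print('lino',tob(r[0]).round(1).tolist(),(np.array(r[1])-9.54).round(2),r[2],r[3])
E
python3 - <<'E'
from meas import *
im,d,c,pr=look('w8',(-38,-143))
linoq(im,c,pr,-39,-107)
E
```

```text
11.95 [0.58898493 0.01947405 0.09027466] [-0.45 -0.05 -1.13] tip [[ -36.7 -160.6]] ztip 0.0126
lino [[-73.1, -59.4], [-5.2, -60.1], [-6.0, -153.5], [-73.9, -149.5]] [  -0.57  -90.48 -183.41   89.51] [0.1, 0.12, 1.12, 0.11] [67.9 93.4 68.  90.1]
```

servo_tool(steps=[0,0,0.02,0,0,0,0,0,0.04,0,0,0,0,0,0.06,0,0,0,0,0,0.08,0,0,0,0,0,0.1,0,0,0,0,0,0.12,0,0,0,0,0,0.14,0,0,0,0,0,0.16,0,0,0,0,0,0.175,0,0,0,0,0,0.18,0,0,0,0,0,0.18,0,0,0])

```text
time_s: 13.38
ee_pos: [0.5801, 0.0724, 0.0903]
tool_rot: [-0.705, 0.705, 0.059, -0.059]
force: [-0.8, 0.2, -0.8]
grip_width: 0.0166
```

```bash
python3 - <<'E'
from meas import *
im,d,c,pr=look('w9',(-38,-53))
linoq(im,c,pr,-39,-52)
E
```

```text
13.38 [0.5801038  0.07240539 0.09028085] [-0.76  0.21 -0.81] tip [[ -36.7 -107. ]] ztip 0.0126
lino [[-76.3, -6.6], [-8.4, -4.8], [-6.0, -97.6], [-73.9, -99.8]] [   1.46  -88.52 -178.18   91.48] [0.09, 0.1, 0.34, 0.12] [68.  92.8 68.  93.3]
```

servo_tool(steps=[0,0,-0.033,0,0,0,-0.07,0,-0.04,0,0,0,-0.15,0,-0.04,0,0,0,-0.228,0,-0.04,0,0,0,-0.228,0,-0.04,0,0,0,-0.228,0,0.05,0,0,0,-0.228,0,0.14,0,0,0,-0.228,0,0.23,0,0,0,-0.228,0,0.23,0,0,0,-0.2,0,0.23,0,0,0,-0.175,0,0.23,0,0,0,-0.16,0,0.23,0,0,0,-0.15,0,0.23,0,0,0,-0.146,0,0.23,0,0,0,-0.142,0,0.23,0,0,0,-0.142,0,0.23,0,0,0,-0.142,0,0.23,0,0,0])

```text
time_s: 15.55
ee_pos: [0.5267, 0.1334, 0.0903]
tool_rot: [-0.705, 0.705, 0.058, -0.058]
force: [-0.0, 0.4, -1.2]
grip_width: 0.0167
```

```bash
python3 - <<'E'
from meas import *
im,d,c,pr=look('w10',(-38,-53))
linoq(im,c,pr,-38,-52)
E
```

```text
15.55 [0.52669207 0.13336918 0.09029849] [-0.03  0.38 -1.22] tip [[-79.3 -38. ]] ztip 0.0126
lino [[-72.1, -6.3], [-4.6, -5.4], [-4.3, -101.0], [-72.7, -93.4]] [   0.69  -89.84 -186.34   89.65] [0.16, 0.19, 0.94, 2.17] [67.5 95.6 68.8 87.1]
```

servo_tool(steps=[-0.04,0,0,0,0,0,-0.083,0,0,0,0,0,-0.083,0,-0.08,0,0,0,-0.083,0,-0.16,0,0,0,-0.083,0,-0.24,0,0,0,-0.07,0,-0.295,0,0,0,-0.07,0,-0.295,0,0,0,-0.045,0,-0.27,0,0,0,-0.02,0,-0.245,0,0,0,-0.013,0,-0.238,0,0,0,-0.013,0,-0.238,0,0,0])

```text
time_s: 16.98
ee_pos: [0.5346, 0.0631, 0.0902]
tool_rot: [-0.705, 0.705, 0.059, -0.059]
force: [0.7, -0.1, -0.6]
grip_width: 0.0167
```

```bash
python3 - <<'E'
from meas import *
im,d,c,pr=look('w11',(-38,-53))
linoq(im,c,pr,-38,-51.8)
F=[]
for k in range(6): env.snapshot('wrist');F.append(env.read_state()['force'])
print(np.mean(F,0),np.std(F,0),'board',np.mean(F,0)[:2]@np.c_[EX,EY])
s=onz(c,pr(np.array([[0,-10],[0,-95.]]),.015),.015)
cv2.imwrite('pics/h.png',cv2.resize(im[100:350,200:500],(720,600),interpolation=cv2.INTER_CUBIC)[:,:,::-1])
print(pr(np.array([[-75,-100],[0,0],[-75,0],[0,-100]]),.018).round(0))
E
```

```text
16.98 [0.53461277 0.06305073 0.09015808] [ 0.67 -0.14 -0.61] tip [[ -83.1 -108.6]] ztip 0.0125
lino [[-72.6, -5.8], [-4.6, -5.5], [-4.3, -99.4], [-72.2, -97.2]] [   0.22  -89.87 -181.88   90.22] [0.07, 0.11, 1.16, 0.22] [68.  93.9 67.9 91.4]
[ 0.18165787 -0.41714645 -0.70658825] [0.31719746 0.28668654 0.52422584] board [ 0.11000933 -0.44148464]
[[290. 205.]
 [408.  58.]
 [292.  58.]
 [392. 205.]]
```

View pics/h.png

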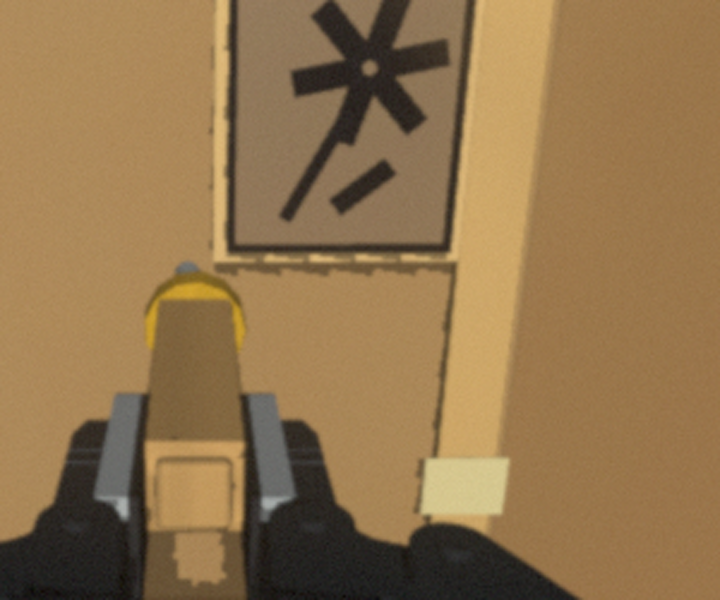

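```bash
python3 - <<'E'
from meas import *
im,d,c=load('w11');f=lambda x,y:(200+x/2.4-.3,100+y/2.4-.3)
print('corner',tob(onz(c,[f(214,262)],.018)),'lower',tob(onz(c,[f(216,268)],.009)))
print('tip front',tob(onz(c,[f(188,262)],.0125)), 'sides',tob(onz(c,[f(176,270),f(200,270)],.0125)))
E
```

```text
corner [[ -75.82400004 -102.76634139]] lower [[ -74.94217049 -107.68232406]]
tip front [[ -83.89653332 -104.54683309]] sides [[ -87.70056072 -107.21380304]
 [ -80.09901053 -107.20290804]]
```

servo_tool(steps=[0.006,0,0.004,0,0,0,0.012,0,0.008,0,0,0,0.016,0,0.011,0,0,0,0.0165,0,0.013,0,0,0,0.017,0,0.015,0,0,0,0.018,0,0.017,0,0,0,0.018,0,0.017,0,0,0])

```text
time_s: 18.2
ee_pos: [0.5391, 0.0682, 0.0903]
tool_rot: [-0.705, 0.705, 0.058, -0.059]
force: [-0.8, -1.5, -0.7]
grip_width: 0.0166
```

```bash
cat >> meas.py <<'E'
def fr(f,n=5):
    im,d,c,pr=look(f,(-38,-50)); linoq(im,c,pr,-37.5,-50,h=.006)
    F=[env.read_state()['force']]
    for k in range(n): env.snapshot('wrist');F.append(env.read_state()['force'])
    F=np.array(F);print('F board',(F.mean(0)[:2]@np.c_[EX,EY]).round(2),'z',F.mean(0)[2].round(2),'tip',(tob(env.read_state()['ee_pos'])+[-2.3,-3.6]).round(2))
E
python3 -c "
from meas import *
fr('w12')"
```

```text
18.2 [0.53908558 0.06822634 0.09025314] [-0.78 -1.45 -0.72] tip [[ -77.9 -104.3]] ztip 0.0126
lino [[-72.2, -5.1], [-4.0, -5.1], [-4.0, -97.9], [-71.8, -98.1]] [ 1.0000e-02 -8.9960e+01 -1.7981e+02  9.0230e+01] [0.0, 0.14, 0.07, 0.09] [68.2 92.8 67.9 93. ]
F board [-0.14 -0.26] z -0.57 tip [[ -78.25 -104.32]]
```

servo_tool(steps=[0.0005,0,0.0015,0,0,0,0.001,0,0.003,0,0,0,0.0015,0,0.0045,0,0,0,0.0015,0,0.0045,0,0,0])

```text
time_s: 19.0
ee_pos: [0.5393, 0.0696, 0.0902]
tool_rot: [-0.705, 0.705, 0.058, -0.059]
force: [-0.0, -0.4, -0.6]
grip_width: 0.0166
```

```bash
python3 -c "
from meas import *
fr('w13')"
```

```text
19.0 [0.53928552 0.06959427 0.09024469] [-0.05 -0.4  -0.62] tip [[ -77.4 -103. ]] ztip 0.0125
lino [[-71.9, -4.3], [-3.7, -4.1], [-3.6, -97.3], [-71.3, -96.5]] [ 1.4000e-01 -8.9940e+01 -1.8069e+02  9.0370e+01] [0.02, 0.13, 0.75, 0.07] [68.2 93.1 67.7 92.1]
F board [-0.47 -0.65] z -0.68 tip [[ -77.81 -102.96]]
```

servo_tool(steps=[0.0008,0,0.001,0,0,0,0.0016,0,0.002,0,0,0,0.0016,0,0.002,0,0,0])

```text
time_s: 19.68
ee_pos: [0.5395, 0.0701, 0.0902]
tool_rot: [-0.705, 0.705, 0.058, -0.059]
force: [-0.7, -0.5, -0.6]
grip_width: 0.0169
```

```bash
python3 -c "
from meas import *
fr('w14')"
```

```text
19.68 [0.53950738 0.0701404  0.09020995] [-0.73 -0.54 -0.64] tip [[ -77.1 -102.5]] ztip 0.0125
lino [[-72.1, -4.3], [-3.8, -3.9], [-3.5, -96.9], [-71.5, -97.1]] [   0.32  -89.8  -179.83   90.32] [0.06, 0.12, 0.06, 0.12] [68.3 93.1 68.  92.9]
F board [-1.55 -1.12] z -0.38 tip [[ -77.42 -102.41]]
```

servo_tool(steps=[0.0007,0,0.001,0,0,0,0.0014,0,0.002,0,0,0,0.0014,0,0.002,0,0,0])

```text
time_s: 20.35
ee_pos: [0.5398, 0.0707, 0.0902]
tool_rot: [-0.705, 0.705, 0.058, -0.059]
force: [-1.4, -2.1, -1.3]
grip_width: 0.0169
```

```bash
python3 -c "
from meas import *
fr('w15',8)"
```

```text
20.35 [0.53979688 0.07073183 0.09020993] [-1.36 -2.12 -1.28] tip [[ -76.7 -101.9]] ztip 0.0125
lino [[-71.9, -4.2], [-3.9, -3.8], [-3.5, -96.3], [-71.5, -97.5]] [   0.34  -89.75 -178.98   90.23] [0.1, 0.09, 0.57, 0.15] [68.  92.5 68.1 93.3]
F board [-2.57 -2.19] z -0.31 tip [[ -77.   -101.79]]
```

servo_tool(steps=[0.0008,0,0.0015,0,0,0,0.0016,0,0.0035,0,0,0,0.0016,0,0.0035,0,0,0,0.0016,0,0.0035,0,0,0,0.0016,0,0.0035,0,0,0])

```text
time_s: 21.42
ee_pos: [0.5401, 0.0716, 0.0902]
tool_rot: [-0.705, 0.705, 0.058, -0.059]
force: [-2.8, -4.5, 0.6]
grip_width: 0.0167
```

```bash
python3 -c "
from meas import *
fr('w16',10)
im,d,c=load('w16')
a=tow([[0,-5],[0,-130]]);l=edge(im,c,a[0],a[1],.015,half=.003);print('strip',ang(l)-9.54,tob(l[0]))
im=cv2.resize(im[0:250,220:470],(600,600),interpolation=cv2.INTER_CUBIC);cv2.imwrite('pics/i.png',im[:,:,::-1])"
```

```text
21.43 [0.54005218 0.0716402  0.09021776] [-2.84 -4.54  0.56] tip [[ -76.3 -101.1]] ztip 0.0125
lino [[-71.9, -4.1], [-3.7, -3.9], [-3.6, -96.4], [-71.5, -97.4]] [   0.2   -89.91 -179.15   90.21] [0.03, 0.11, 0.25, 0.1] [68.2 92.5 68.  93.2]
F board [-3.36 -3.73] z 0.08 tip [[ -76.75 -101.03]]
strip -89.33132802727243 [[ -1.74834506 -63.8571442 ]]
```

View pics/i.png

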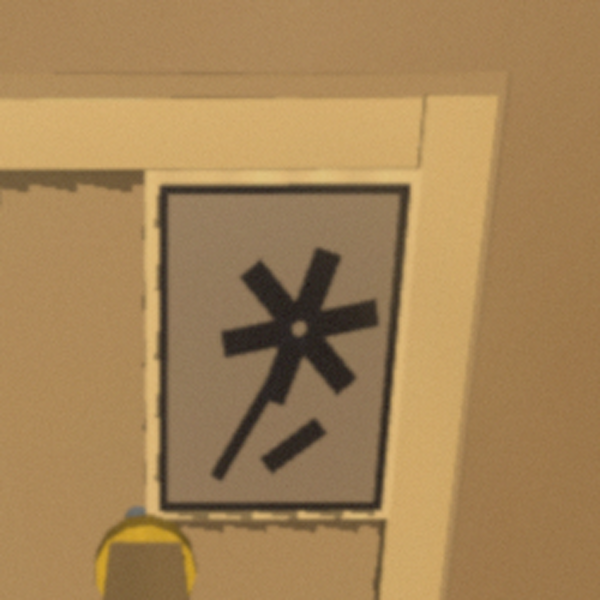

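The block sits in the corner against both strips, with the shank on its outer corner at about (137,512), F≈(3.4, 3.7) N, strips unmoved. I hold briefly, then withdraw along the diagonal.

servo_tool(steps=[0,0,0,0,0,0,0,0,0,0,0,0,0,0,0,0,0,0,0,0,0,0,0,0,0,0,0,0,0,0,0,0,0,0,0,0,0,0,0,0,0,0,0,0,0,0,0,0])

```text
time_s: 22.98
ee_pos: [0.54, 0.0716, 0.0902]
tool_rot: [-0.705, 0.705, 0.058, -0.059]
force: [-2.3, -4.3, -0.5]
grip_width: 0.0168
```

servo_tool(steps=[-0.004,0,-0.004,0,0,0,-0.01,0,-0.01,0,0,0,-0.03,0,-0.03,0,0,0,-0.08,0,-0.08,0,0,0,-0.1,-0.05,-0.1,0,0,0,-0.1,-0.2,-0.1,0,0,0,-0.1,-0.37,-0.1,0,0,0,-0.1,-0.37,-0.1,0,0,0,-0.1,-0.37,-0.1,0,0,0])

```text
time_s: 24.1
ee_pos: [0.5153, 0.0372, 0.2017]
tool_rot: [0.705, -0.705, -0.059, 0.058]
force: [-0.6, -0.1, -1.8]
grip_width: 0.0169
```

```bash
python3 -c "
from meas import *
im,d,c,pr=look('w17',(-37,-50)); linoq(im,c,pr,-37.5,-50)
s=env.read_state();T=R.from_quat(np.r_[s['tool_rot'][1:],s['tool_rot'][0]])
tgt=np.array([.5009,-.2945,.2016]); print('tool-frame shift/0.3',T.inv().apply(tgt-s['ee_pos'])/.3, T.as_matrix().round(3))
"
```

```text
24.1 [0.51534633 0.03715425 0.20173352] [-0.63 -0.09 -1.79] tip [[-106.4 -131. ]] ztip 0.124
lino [[-72.1, -3.6], [-4.0, -3.7], [-3.6, -96.7], [-71.5, -93.6]] [-1.1000e-01 -8.9710e+01 -1.8266e+02  9.0400e+01] [0.02, 0.19, 1.28, 0.2] [68.1 93.  68.  90. ]
tool-frame shift/0.3 [-0.2282313  -0.00192427 -1.08293578] [[ 0.986 -0.001 -0.165]
 [ 0.165 -0.     0.986]
 [-0.001 -1.    -0.   ]]
```

servo_tool(steps=[-0.03,0,-0.18,0,0,0,-0.06,0,-0.36,0,0.03,0,-0.1,0,-0.54,0,0.07,0,-0.15,0,-0.72,0,0.11,0,-0.19,0,-0.9,0,0.126,0,-0.228,0,-1,0,0.126,0,-0.228,0,-1,0,0.126,0,-0.228,0,-1,0,0.126,0])

```text
time_s: 25.15
ee_pos: [0.4973, -0.2686, 0.2002]
tool_rot: [0.703, -0.702, 0.082, -0.08]
force: [0.6, 1.0, 0.1]
grip_width: 0.0164
```

```bash
python3 -c "
from meas import *
s=env.read_state();T=R.from_quat(np.r_[s['tool_rot'][1:],s['tool_rot'][0]])
tgt=np.array([.5009,-.2945,.2016]); print(s['time_s'],s['ee_pos'],'shift/0.3',T.inv().apply(tgt-s['ee_pos'])/.3)
T0=R.from_quat([.702,-.081,.081,-.702]);print((T.inv()*T0).as_rotvec()/np.pi)
"
```

```text
25.15 [ 0.49725063 -0.26863823  0.20015839] shift/0.3 [ 0.03147418 -0.00493826 -0.0811635 ]
[-2.51307142e-04 -2.99243410e-05 -6.95762874e-04]
```

servo_tool(steps=[0.0315,0,-0.081,0,0,0,0.0315,0,-0.081,0,0,0,0.0315,0,-0.081,0,0,0,0.0315,0,-0.081,0,0,0])

```text
time_s: 25.65
ee_pos: [0.5014, -0.2941, 0.2011]
tool_rot: [0.703, -0.702, 0.081, -0.081]
force: [0.9, 0.4, -0.0]
grip_width: 0.0166
```

```bash
python3 -c "
from meas import *
s=env.read_state();T=R.from_quat(np.r_[s['tool_rot'][1:],s['tool_rot'][0]])
im,d,c=snap('wrist','w18')
tgt=np.array([.5009,-.2945,.0827]); print(s['time_s'],s['ee_pos'],'shift/0.3',T.inv().apply(tgt-s['ee_pos'])/.3)
# hole centre: dark blob on stand near the top hole; compare with first lifted view w3
for f in('w3','w18'):
    im,d,c=load(f); g=im.mean(2); M=cv2.Rodrigues(c['rvec'])[0]
    a=im[140:260,230:330]; m=(a.mean(2)<48).astype(np.uint8); n,l,st,ce=cv2.connectedComponentsWithStats(m)
    for i in range(1,n):
        if st[i,4]>60: p=ce[i]+[230,140]; print(f,st[i],onz(c,p,.05).round(4))
"
```

```text
25.65 [ 0.50144786 -0.29409217  0.20114736] shift/0.3 [-0.00128152  0.39482419 -0.00195058]
w3 [ 41  37  22  18 230] [[ 0.4999 -0.294   0.05  ]]
w18 [ 40  36  21  20 232] [[ 0.4999 -0.2942  0.05  ]]
```

servo_tool(steps=[-0.002,0.08,-0.002,0,0,0,-0.002,0.16,-0.002,0,0,0,-0.002,0.2,-0.002,0,0,0,-0.002,0.24,-0.002,0,0,0,-0.002,0.28,-0.002,0,0,0,-0.002,0.32,-0.002,0,0,0,-0.002,0.36,-0.002,0,0,0,-0.002,0.38,-0.002,0,0,0,-0.002,0.391,-0.002,0,0,0,-0.002,0.391,-0.002,0,0,0,-0.002,0.391,-0.002,0,0,0])

```text
time_s: 27.08
ee_pos: [0.5008, -0.2961, 0.0843]
tool_rot: [-0.702, 0.703, -0.081, 0.081]
force: [0.6, 0.1, -0.6]
grip_width: 0.0169
```

servo_tool(steps=[0,0.002,0.005,0,0,0,0,0.0045,0.005,0,0,0,0,0.0045,0.005,0,0,0,0,0.0045,0.005,0,0,0])

```text
time_s: 27.58
ee_pos: [0.5011, -0.2944, 0.0827]
tool_rot: [-0.702, 0.702, -0.081, 0.081]
force: [-0.2, 1.1, 1.3]
grip_width: 0.0165
```

Force just turning positive means the collar is down. I release and rise.

servo_tool(steps=[0,0,0,0,0,0,0,0,0,0,0,0,0,0,0,0,0,0,0,0,0,0,0,0,0,0,0,0,0,0,0,0,0,0,0,0,0,0,0,0,0,0,0,0,0,0,0,0], fingers=0)

```text
time_s: 28.58
ee_pos: [0.501, -0.2944, 0.0827]
tool_rot: [-0.702, 0.702, -0.081, 0.081]
force: [-0.4, -0.1, 0.4]
grip_width: 0.0857
```

servo_tool(steps=[0,-0.05,0,0,0,0,0,-0.15,0,0,0,0,0,-0.3,0,0,0,0,0,-0.45,0,0,0,0,0,-0.62,0,0,0,0,0,-0.62,0.3,0,0,0,0,-0.62,0.3,0,0,0,0,-0.62,0.3,0,0,0])

```text
time_s: 29.58
ee_pos: [0.5221, -0.2043, 0.2698]
tool_rot: [0.703, -0.702, 0.079, -0.08]
force: [0.1, -1.0, 0.0]
grip_width: 0.0853
```

```bash
python3 - <<'E'
from meas import *
s=env.read_state();print(s['time_s'],s['ee_pos'],s['force'],s['grip_width'])
I=[]
for n,(u,v,w,h) in dict(wrist=(160,180,240,240),side=(235,170,120,180)).items():
    im,d,c=snap(n,n+'19');P=cloud(im,d,c)
    m=(abs(P[...,0]-.5)<.03)&(abs(P[...,1]+.2945)<.025)&(P[...,2]>.125)&(P[...,2]<.15);print(n,m.sum(),P[m].mean(0) if m.any() else '')
    I.append(cv2.resize(im[v:v+h,u:u+w],(380,480),interpolation=cv2.INTER_CUBIC))
cv2.imwrite('pics/j.png',np.hstack(I)[:,:,::-1])
E
```

```text
29.575 [ 0.52213239 -0.20431416  0.26983277] [ 0.08605624 -1.02707955  0.02813539] 0.08533617110670079
wrist 332 [ 0.50160978 -0.29146297  0.13232051]
side 63 [ 0.50056282 -0.29689821  0.13010435]
```

View pics/j.png

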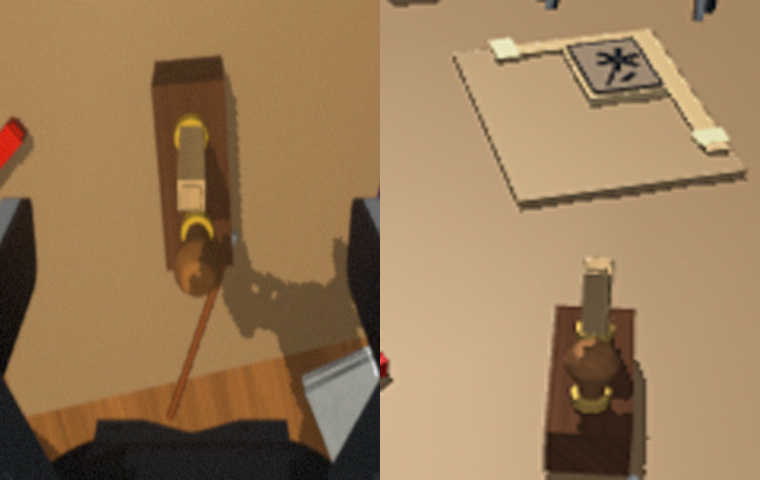

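The burnisher is back upright in its hole at (190,170), with the collar seated and the top at 0.132 m. The gouge is unmoved and the block is in the corner, so I hand in.

```bash
python3 -c "
from plant import env
print(env.sign_off())"
```

```text
the job is handed in; nothing more can be done
None
```

The lino block lies square in the corner of the guide strips, the burnisher is back in its hole, and I handed the job in at about 29.6 s of the 72 s.

- **Pushing:** I took the burnisher from the +y hole and nudged the block by its left and bottom edges with the shank, tip about 3.5 mm above the board. I finished with a push on the free outer corner, about 3.4 N on the long strip and 3.7 N on the short strip. I held that for over a second.
- **Block after the shank was withdrawn:** its yaw to the board was within about 0.4°. The lino's right and top edges sat 3.6–4.0 mm from the strip faces; the true inset is 4 mm, so the block bears on both strips.
- **Burnisher and stand:** the collar is seated and the handle top measures 0.130–0.132 m, where it should be 0.133 m. In the last picture the gouge stands unmoved.

**Checks that disagreed:**
- My first edge fits put the board about 2.5% too small (195 × 252 mm), because the contrast was weak; I relied on the strip edges instead.
- The lino's bottom edge often fitted badly, as the rim there blurred the step, so I judged by the other edges.
- During the corner push, one automatic fit of the long strip's edge was 1.7 mm out, probably because it caught the edge of the block beside it. The picture showed no movement of the strip.
- I did not check the pans and the stone individually; no move went near them.

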